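# Find the high spot of a belt pulley on a truing stand

### The job

Push the pointer slide fully home so that its pointer reaches into the groove of the belt pulley, then crank the pulley slowly by its red handle and feel for the one hidden high spot that rubs on the pointer. Stop with the top of the high spot right at the pointer, where it presses hardest, and let go, leaving the slide home. Crank gently in a true circle so that the handle is not strained along its sprung slot.

Things in the scene. Friction and masses are not known exactly. Their poses are not given: they have to be found in the camera images.
- stand: Fixed truing stand: plywood board 190 x 330 x 22 mm lying on the bench, carrying the pulley on a vertical spindle and the pointer slide. Origin: on the spindle axis at bench height; its +y points from the spindle to the pointer slide, z up.
- axle (a point): Centre of the pulley's spindle end, 78 mm above the bench; the pulley turns about the vertical line through it. Axes as the stand's.
- pulley: Grey belt pulley lying flat, 150 mm across, top face 70 mm above the bench. Origin on the spindle axis at bench height, z up; its +x points from the axle to the red handle and turns with it. It turns without end either way (bearing drag under 1 N at the handle) and stays where it is left, also with the high spot at the pointer. Over 3 rad/s counts as fast.
- touch_point (a point): Fixed point of the stand, 60.5 mm from the spindle axis along the stand's +y, 54 mm above the bench: where the pointer of the homed slide meets the pulley's high spot. The high spot is one smooth symmetrical rise, about 40 degrees long, 2.5 mm high, hidden in the groove at an unknown angle from the handle, at the start at least 30 degrees from this point.
- crank_grip (a point): Middle of the red upright handle: round, 18 mm thick, 75 to 116 mm above the bench. It spins on its own axis, so it can be led round firmly gripped, the hand not turning. Its foot sits in a radial slot of the pulley, sprung (0.4 N/mm) to 50 mm from the axle, 10 mm play in and out; over 8 mm is strain. Passing the high spot it takes several newtons (up to 8), more before its top than after it, whichever way it turns.
- carriage: Pointer slide: green block 46 x 50 mm on rails along the stand's y. Origin under its middle at bench height: 125 mm from the spindle axis when home on its stop, 150 to 165 mm at the start. Takes about 12 N (more if pushed fast) to slide, stays where left. Its sprung brass pointer (about 3.5 N/mm) presses with nearly 9 N on the top of the high spot, touches nothing elsewhere.
- slide_grip (a point): Middle of the black upright grip post on the pointer slide, straight above its origin, 100 mm above the bench: 18 mm thick, round, from 75 to 115 mm above the bench.

How it is judged:
By the outcome, as a careful person would: the job done as asked, in the order asked, and still so for the second after the job is handed in, with the robot touching nothing.
It also fails if it takes over 72 s, if anything falls off the work surface, if the arm or the gripper's body presses on something with over 40 N, if the wrist force passes 120 N, or if a joint passes its speed limit or range.

### The arm

A 6-joint arm with a two-finger parallel gripper is mounted at the origin on a cart in front of the work surface, level with it; the furniture and walls round the work are solid. World frame = base frame: x ahead of the robot, y to its left, z up, the work surface at z = 0. Lengths are in mm, angles in rad, forces in N, time in s.
With the tool pointing down it reaches from about 425 to 950 mm from the base axis. Payload 3.5 kg.
Tool frame: the origin (TCP) lies midway between the tips of the shut fingers; the grasp point (between the pads) lies 19 mm behind it (r.grip_depth is the distance from the TCP to the grasp point, in mm); z points along the fingers, y is the line along which they close (so a half turn about z gives the same grasp; the last joint's range is limited). The gripper opens to 85 mm and grips with 20 to 120 N. Pads are 22 mm wide; open, the fingers measure 114 mm over their backs; the gripper's body (76 mm by 85 mm) begins 54 mm behind the grasp point. The pads swing forward as they close: fully open they stand 13 mm farther back than shut.
Start: joints at [-1.462, 0.286, 1.577, -0, 1.279, -0.15], TCP at [172.771, -652.5, 231.325] pointing down, gripper open.
Joint ranges: [-2.77, 2.77], [-0.9, 2.22], [0.21, 2.48], [-1.53, 4.67], [0.24, 2.81], [-2.84, 2.84]. Speed limits (rad/s): [2.79, 2.79, 3.14, 3.14, 3.14, 3.14].

### API

Orientations are given as a unit quaternion [x, y, z, w].
In Python, from bench import r, imaging gives the robot as it stands.
- The arm moves only by the tool drive_tool, never from a script. Its argument "steps" is a list of rows, each a list of 7 numbers: the turn, a rotation vector about the tool's x, y, z in degrees, then the shift along the tool's x, y, z in cm, then the finger opening in cm, from 0 to 8.54. A call has 1 to 12 rows; each row is the pose to reach, as a shift and turn from the pose commanded when the call began, along the tool's axes at that moment; what a row does not reach only later rows make up. A row lasts 1/10 s, in which the tool goes at most 50 mm and 8.59 degrees, less where a joint would pass 70% of its speed; a pose out of reach is approached as far as the arm can. A call with a gripper value outside its range is refused whole. The fingers move at their own pace and stop on an object; "force" is the grip in N (left out, the last holds). Time passes only in rows, so rows that repeat a pose let the fingers close. It gives the time, the measured TCP pose, the force, the opening and the grip force at its end, in the units of the state.
- r.read_state(): the state, without advancing time (a new reading comes with each control period).
- imaging.read_camera(name): name is "scene" or "top"; returns a dict with "img" (384x512x3 uint8, red, green, blue), "vfov" (degrees; the focal length in pixels is half the picture's height over the tangent of half this angle, whatever the lens; pixels are square), "cx", "cy" (the principal point, pixels), "rvec" (rotation vector, rad) and "tvec" (3), from world to camera coordinates, as OpenCV has them. Camera axes: x right, y down, z forward; pixel columns grow to the right and rows downward; lengths in mm; the calibration is good to about 2 mm. A picture is of the moment at which its call begins. There is no depth.
- r.job_done(): hands the job in; it is judged then, once.
The state is a dict: "time_s": time; "joint_pos": joint angles; "joint_vel": joint speeds; "tau": joint torques, N m; "tcp_pos": TCP position; "orientation": TCP orientation; "ft_force": force on the tool from outside, world axes, zero at the start; "torque": the same for the moment, N m; "grip_width": finger opening in mm; "grasp_force": force on a finger pad.
Only numpy, scipy, OpenCV 4.12 (cv2) and the standard library are available. Lean on these libraries where they do the work, as an engineer would, in place of code of your own. Each camera call takes 0.05 s, during which the arm holds its last target. There are 200 camera calls.

## Working session

There is one attempt and no reset: what is moved stays moved. The work goes in short steps, Python scripts to look and compute and a tool call to move; the robot and the scene stay as the last step left them, time stands still between calls to the robot, and variables do not carry over. Pictures are saved under pics/ and viewed, at most 10 in all, crops included, and the job is handed in when it is done.

Besides the shell and the picture viewer there is one more tool, called after "Emit:" by a JSON object that holds its "name" and its "arguments", one argument or row to a line. drive_tool: Moves the arm, as the interface text tells. Its arguments: {"type":"object","properties":{"steps":{"type":"array","items":{"type":"array","items":{"type":"number"}}},"force":{"type":"number"}},"required":["steps"]}

```bash
mkdir -p pics; ls; python3 - <<'E'
from bench import r, imaging
import cv2
print(r.read_state())
for n in("scene","top"):
    c=imaging.read_camera(n); print(n,{k:v for k,v in c.items() if k!="img"})
    cv2.imwrite(f"pics/{n}0.png",c["img"][...,::-1])
E
```

```text
pics
{'time_s': 0.0, 'joint_pos': array([-1.46200992e+00,  2.87151994e-01,  1.57820680e+00, -1.19973194e-05,
        1.27862677e+00, -1.49998198e-01]), 'joint_vel': array([ 0.00059832,  0.00050027, -0.00094253,  0.00019264, -0.00022077,
       -0.00015899]), 'tau': array([ 1.57800874e-03, -4.05979264e+01, -2.92626518e+01, -8.23748110e-05,
        5.86567287e-03, -2.87906275e-06]), 'tcp_pos': array([ 172.68910991, -651.83624759,  229.94018239]), 'orientation': array([ 9.91639556e-01,  1.29033175e-01,  1.89110870e-05, -1.19631722e-03]), 'ft_force': array([ 1.30927707,  0.18825201, -1.00762015]), 'torque': array([ 0.00666061, -0.00479456, -0.02413363]), 'grasp_force': 0.0, 'grip_width': 85.54758165451412}
scene {'vfov': 56.90567692881154, 'cx': 252.04546478559138, 'cy': 188.3324376361735, 'rvec': array([ 0.84709096, -2.56254656,  1.05058246]), 'tvec': array([493.5107637 , 230.58767509, 726.09734363])}
top {'vfov': 42.09203723719969, 'cx': 254.36148127016565, 'cy': 190.1936571470075, 'rvec': array([ 2.19359068, -2.23248395,  0.03949816]), 'tvec': array([ 104.16121532,  546.23926444, 1067.49611053])}
```

View pics/top0.png

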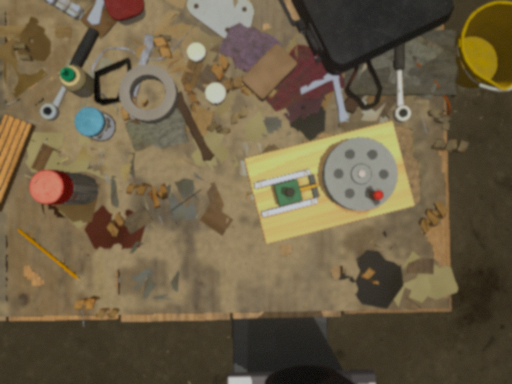

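View pics/scene0.png

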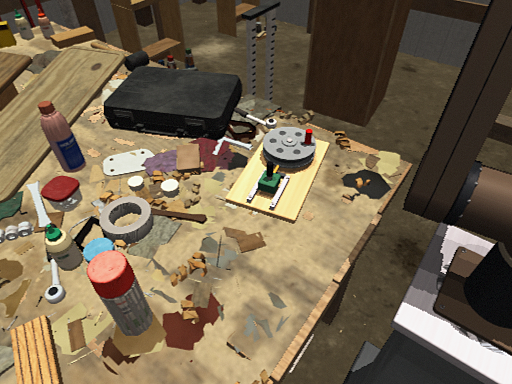

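The top view shows the spindle near (361,174), the red handle near (377,196) and the slide post near (289,191). In the scene view they are near (289,141), (309,134) and (269,170).

```bash
cat > h.py <<'E'
import numpy as np, cv2
from bench import r, imaging
def K(c):
    f=c["img"].shape[0]/2/np.tan(np.radians(c["vfov"]/2)); return np.array([[f,0,c["cx"]],[0,f,c["cy"]],[0,0,1.]])
def unproj(c,uv,z):
    R=cv2.Rodrigues(c["rvec"])[0]; o=-R.T@c["tvec"]
    d=R.T@np.linalg.solve(K(c),[uv[0],uv[1],1]); return o+d*(z-o[2])/d[2]
def proj(c,p): return cv2.projectPoints(np.array(p,float).reshape(-1,3),c["rvec"],c["tvec"],K(c),None)[0].reshape(-1,2)
def red(c,roi):
    x0,y0,x1,y1=roi; h=cv2.cvtColor(c["img"][y0:y1,x0:x1],cv2.COLOR_RGB2HSV)
    m=((h[...,0]<8)|(h[...,0]>172))&(h[...,1]>150)&(h[...,2]>80)
    v,u=np.nonzero(m); return u.mean()+x0,v.mean()+y0,len(u)
E
python3 - <<'E'
from h import *
t=imaging.read_camera("top"); s=imaging.read_camera("scene")
a=red(t,(320,130,410,215)); b=red(s,(260,115,330,175)); print(a,b)
print("handle top", unproj(t,a,110), "axle",unproj(t,(361,174),78),"post",unproj(t,(289,191),112))
print("scene handle mid",unproj(s,b,97),"axle",unproj(s,(289,141),78))
for n,c,roi in(("t",t,(240,115,420,245)),("s",s,(220,110,340,225))):
    x0,y0,x1,y1=roi; cv2.imwrite(f"pics/crop_{n}.png",cv2.resize(c["img"][y0:y1,x0:x1,::-1],None,fx=4,fy=4,interpolation=cv2.INTER_CUBIC))
E
```

```text
(np.float64(377.35714285714283), np.float64(194.78571428571428), 70) (np.float64(308.96153846153845), np.float64(130.69230769230768), 26)
handle top [ 532.16904809 -144.02104827  110.        ] axle [ 575.02756248 -120.21273166   78.        ] post [542.51437264  28.33939766 112.        ]
scene handle mid [ 540.78544148 -163.25946841   97.        ] axle [ 572.51095107 -113.25153382   78.        ]
```

View pics/crop_t.png

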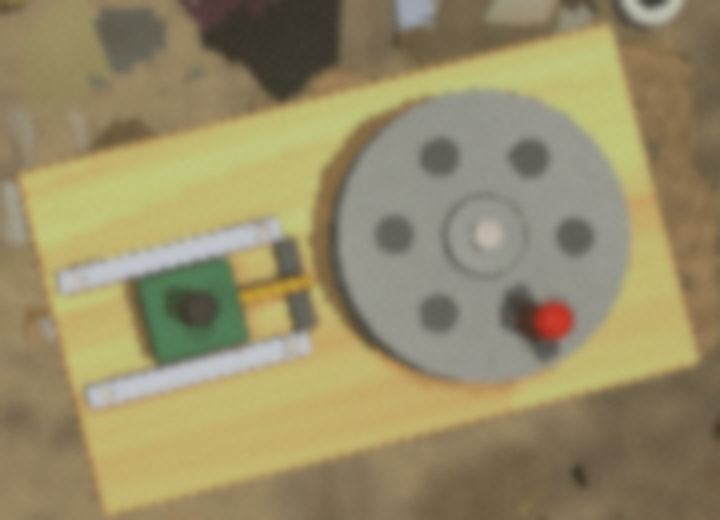

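View pics/crop_s.png

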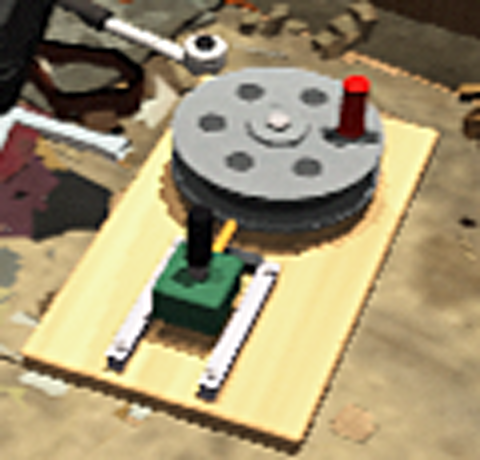

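The top crop shows the spindle at (488,234), the handle top at (553,320) and the post top at (203,305). The board corners are (610,27), (697,360), (110,512) and (22,178). In the scene crop the spindle is at (277,120), the handle top at (356,84) and the post top at (201,210).

```bash
python3 - <<'E'
from h import *
from scipy.optimize import least_squares
t=imaging.read_camera("top"); s=imaging.read_camera("scene")
tp=np.array([(488,234),(553,320),(203,305),(610,27),(697,360),(110,512),(22,178)])/4+(240,115)
sp=np.array([(277,120),(356,84),(201,210)])/4+(220,110)
def pts(q):
    x,y,a,d,h,o=q; ey=np.array([np.cos(a),np.sin(a)]); ex=np.array([ey[1],-ey[0]]); c=np.array([x,y])
    P=lambda u,v,z:[*(c+u*ex+v*ey),z]
    return [P(0,0,78),[x+50*np.cos(h),y+50*np.sin(h),116],P(0,d,115),P(-95,o,22),P(95,o,22),P(95,o+330,22),P(-95,o+330,22)]
def f(q):
    p=pts(q); return np.r_[(proj(t,p)-tp).ravel()*1.0,(proj(s,p[:3])-sp).ravel()]
for sg in(1,):
    L=least_squares(f,[575,-120,1.8,155,-2.6,-90]); print(L.x,L.cost); print(L.fun.reshape(-1,2).round(2))
print(np.array(pts(L.x)).round(1))
for cam,pp in((t,tp),(s,sp)):
    print([unproj(cam,pp[i],z).round(1) for i,z in enumerate((78,116,115))])
E
```

```text
[ 575.7371842  -121.30695928    1.80188534  150.77785077   -2.68377674
 -108.82212523] 15424.120554362678
[[ -0.47   0.14]
 [ -0.4    0.4 ]
 [ -0.13   0.36]
 [ 23.77  84.14]
 [-20.55 -85.39]
 [-23.63 -85.54]
 [ 20.44  84.81]
 [  0.33  -0.87]
 [  0.18  -1.25]
 [ -0.14  -0.53]]
[[ 575.7 -121.3   78. ]
 [ 530.9 -143.4  116. ]
 [ 541.2   25.5  115. ]
 [ 508.2 -249.    22. ]
 [ 693.1 -205.5   22. ]
 [ 617.6  115.8   22. ]
 [ 432.6   72.2   22. ]]
[array([ 576. , -122.3,   78. ]), array([ 531.6, -144.2,  116. ]), array([541.9,  25.2, 115. ])]
[array([ 574.4, -117.4,   78. ]), array([ 528.4, -138.3,  116. ]), array([539.8,  26.9, 115. ])]
```

Emit:
{"name": "drive_tool", "arguments": {
  "steps": [
    [0, 0, 0, 52.95, -56.1, 0, 8],
    [0, 0, 0, 52.95, -56.1, 0, 8],
    [0, 0, 0, 52.95, -56.1, 0, 8],
    [0, 0, 0, 52.95, -56.1, 0, 8],
    [0, 0, 0, 52.95, -56.1, 0, 8],
    [0, 0, 0, 52.95, -56.1, 0, 8],
    [0, 0, 0, 52.95, -56.1, 0, 8],
    [0, 0, 0, 52.95, -56.1, 0, 8],
    [0, 0, 0, 52.95, -56.1, 0, 8],
    [0, 0, 0, 52.95, -56.1, 0, 8],
    [0, 0, 0, 52.95, -56.1, 0, 8],
    [0, 0, 0, 52.95, -56.1, 0, 8]
  ],
  "force": 30
}}

```text
time_s: 1.5
tcp_pos: [459.9, -123.3, 231.8]
orientation: [0.992, 0.129, 0.001, 0.0]
ft_force: [1.3, -1.0, 0.2]
grip_width: 80.3
grasp_force: 0.0
```

Emit:
{"name": "drive_tool", "arguments": {
  "steps": [
    [0, 0, 0, 11.6, -12.3, 0, 8],
    [0, 0, 0, 11.6, -12.3, 0, 7],
    [0, 0, 0, 11.6, -12.3, 0, 6],
    [0, 0, 0, 11.6, -12.3, 4, 6],
    [0, 0, 0, 11.6, -12.3, 7, 6],
    [0, 0, 0, 11.6, -12.3, 7, 6],
    [0, 0, 0, 11.6, -12.3, 7, 6]
  ]
}}

```text
time_s: 2.2
tcp_pos: [539.7, 23.2, 161.4]
orientation: [0.992, 0.129, -0.0, -0.0]
ft_force: [0.2, 0.2, -0.5]
grip_width: 59.9
grasp_force: 0.0
```

```bash
python3 - <<'E'
from h import *
st=r.read_state(); print(st["tcp_pos"],st["orientation"],st["ft_force"],st["grip_width"])
s=imaging.read_camera("scene"); t=imaging.read_camera("top")
print(proj(s,[st["tcp_pos"]]),proj(t,[st["tcp_pos"]]))
a=cv2.resize(s["img"][90:240,210:360,::-1],(400,400),interpolation=cv2.INTER_CUBIC)
b=cv2.resize(t["img"][110:260,230:380,::-1],(400,400),interpolation=cv2.INTER_CUBIC)
cv2.imwrite("pics/p1.png",np.hstack([a,b]))
E
```

```text
[539.69411625  23.21791843 161.37958191] [ 9.91645126e-01  1.28994893e-01 -4.99255766e-04 -1.07058049e-04] [ 0.17274534  0.2070606  -0.47887308] 59.87853008790383
[[271.79183575 146.6879361 ]] [[293.91763978 191.82556218]]
```

View pics/p1.png

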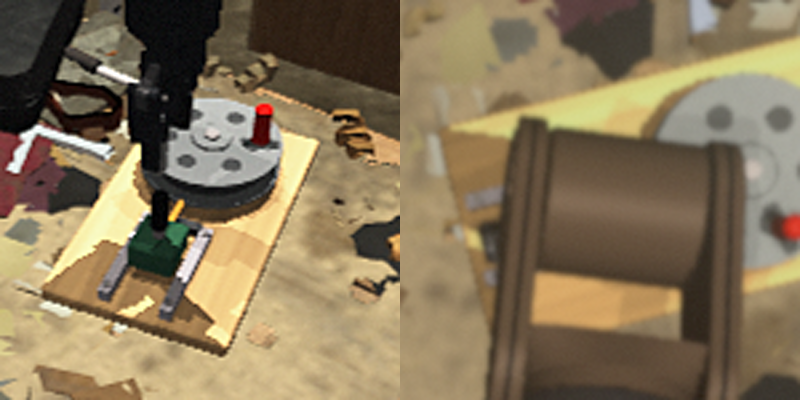

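The gripper is centred above the post: the TCP projects to scene crop (165,151) and the post top is near (160,195).

Emit:
{"name": "drive_tool", "arguments": {
  "steps": [
    [0, 0, 0, 0.1, -0.2, 4, 6],
    [0, 0, 0, 0.1, -0.2, 7.8, 6],
    [0, 0, 0, 0.1, -0.2, 7.8, 6],
    [0, 0, 0, 0.1, -0.2, 7.8, 4],
    [0, 0, 0, 0.1, -0.2, 7.8, 3],
    [0, 0, 0, 0.1, -0.2, 7.8, 2.2],
    [0, 0, 0, 0.1, -0.2, 7.8, 1.5],
    [0, 0, 0, 0.1, -0.2, 7.8, 1.2],
    [0, 0, 0, 0.1, -0.2, 7.8, 1.2]
  ],
  "force": 30
}}

```text
time_s: 3.2
tcp_pos: [542.0, 26.7, 86.5]
orientation: [0.992, 0.129, 0.002, -0.001]
ft_force: [-1.5, 4.5, 5.6]
grip_width: 16.8
grasp_force: 29.4
```

Emit:
{"name": "drive_tool", "arguments": {
  "steps": [
    [0, 0, 0, 0, 0.2, 0, 1.2],
    [0, 0, 0, 0, 0.4, 0, 1.2],
    [0, 0, 0, 0, 0.6, 0, 1.2],
    [0, 0, 0, -0.02, 0.8, 0, 1.2],
    [0, 0, 0, -0.02, 1.0, 0, 1.2],
    [0, 0, 0, -0.03, 1.2, 0, 1.2],
    [0, 0, 0, -0.03, 1.4, 0, 1.2],
    [0, 0, 0, -0.04, 1.6, 0, 1.2],
    [0, 0, 0, -0.05, 1.8, 0, 1.2],
    [0, 0, 0, -0.05, 2.0, 0, 1.2],
    [0, 0, 0, -0.05, 2.2, 0, 1.2]
  ]
}}

```text
time_s: 4.3
tcp_pos: [546.5, 7.9, 86.5]
orientation: [0.992, 0.128, 0.002, -0.004]
ft_force: [-2.6, 14.0, 8.4]
grip_width: 16.6
grasp_force: 30.1
```

Emit:
{"name": "drive_tool", "arguments": {
  "steps": [
    [0, 0, 0, 0, 0.1, 0, 1.2],
    [0, 0, 0, 0, 0.2, 0, 1.2],
    [0, 0, 0, 0, 0.3, 0, 1.2],
    [0, 0, 0, 0, 0.4, 0, 1.2],
    [0, 0, 0, -0.01, 0.5, 0, 1.2]
  ]
}}

```text
time_s: 4.8
tcp_pos: [547.7, 2.8, 86.5]
orientation: [0.992, 0.128, 0.002, -0.003]
ft_force: [-2.6, 12.7, 9.0]
grip_width: 16.9
grasp_force: 30.0
```

Emit:
{"name": "drive_tool", "arguments": {
  "steps": [
    [0, 0, 0, 0, 0.1, 0, 1.2],
    [0, 0, 0, 0, 0.2, 0, 1.2],
    [0, 0, 0, 0, 0.3, 0, 1.2]
  ]
}}

```text
time_s: 5.1
tcp_pos: [548.2, 0.6, 86.5]
orientation: [0.992, 0.128, 0.001, -0.004]
ft_force: [-3.1, 17.2, 9.7]
grip_width: 16.9
grasp_force: 30.5
```

Emit:
{"name": "drive_tool", "arguments": {
  "steps": [
    [0, 0, 0, 0, 0.1, 0, 1.2],
    [0, 0, 0, 0, 0.2, 0, 1.2],
    [0, 0, 0, 0, 0.3, 0, 1.2],
    [0, 0, 0, 0, 0.3, 0, 1.2]
  ]
}}

```text
time_s: 5.5
tcp_pos: [548.2, 0.5, 86.5]
orientation: [0.992, 0.128, 0.001, -0.007]
ft_force: [-5.2, 23.7, 11.8]
grip_width: 16.8
grasp_force: 31.6
```

Emit:
{"name": "drive_tool", "arguments": {
  "steps": [
    [0, 0, 0, 0, 0, 0, 4],
    [0, 0, 0, 0, 0, 0, 6],
    [0, 0, 0, 0, 0, 0, 6],
    [0, 0, 0, 0, 0, -2, 6],
    [0, 0, 0, 0, 0, -5, 6],
    [0, 0, 0, 0, 0, -5.5, 6],
    [0, 0, 0, -2, 5, -5.5, 6],
    [0, 0, 0, -4, 9, -5.5, 6],
    [0, 0, 0, -5.3, 12.9, -5.5, 6],
    [0, 0, 0, -5.3, 12.9, -5.5, 6],
    [0, 0, 0, -5.3, 12.9, -5.5, 6]
  ]
}}

```text
time_s: 6.6
tcp_pos: [529.5, -145.8, 137.6]
orientation: [0.992, 0.128, -0.0, -0.0]
ft_force: [1.0, 0.3, -0.0]
grip_width: 60.0
grasp_force: 0.0
```

```bash
python3 - <<'E'
from h import *
st=r.read_state(); print(st["tcp_pos"],st["orientation"],st["ft_force"],st["grip_width"])
s=imaging.read_camera("scene"); t=imaging.read_camera("top")
print(proj(s,[[531.3,-143.8,116],[548.2,.5,115],[576.5,-121.2,78]]), proj(s,[st["tcp_pos"]]))
cv2.imwrite("pics/p2.png",cv2.resize(s["img"][60:210,210:360,::-1],(600,600),interpolation=cv2.INTER_CUBIC))
E
```

```text
[ 529.47713267 -145.82487779  137.64853823] [ 9.91826875e-01  1.27589821e-01 -3.59247117e-04 -3.98182302e-04] [ 1.01943244  0.26007126 -0.03759415] 60.036113985210825
[[309.11967348 129.6265889 ]
 [273.52738699 155.51314462]
 [289.32936935 139.05064752]] [[311.00138406 122.76230238]]
```

View pics/p2.png

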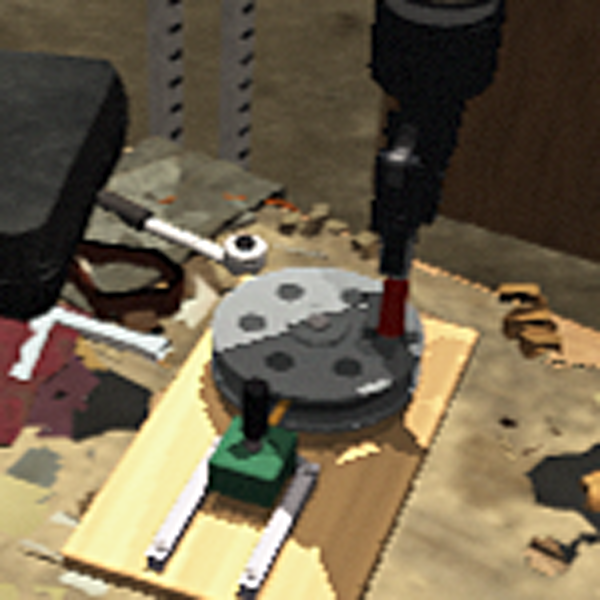

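The slide is home against the pulley in the picture, and the handle (crop 393,300) is right under the gripper.

Emit:
{"name": "drive_tool", "arguments": {
  "steps": [
    [0, 0, 0, 0.2, -0.1, 3, 6],
    [0, 0, 0, 0.2, -0.1, 5.3, 6],
    [0, 0, 0, 0.2, -0.1, 5.3, 6],
    [0, 0, 0, 0.2, -0.1, 5.3, 4],
    [0, 0, 0, 0.2, -0.1, 5.3, 3],
    [0, 0, 0, 0.2, -0.1, 5.3, 2.2],
    [0, 0, 0, 0.2, -0.1, 5.3, 1.5],
    [0, 0, 0, 0.2, -0.1, 5.3, 1.2],
    [0, 0, 0, 0.2, -0.1, 5.3, 1.2]
  ],
  "force": 40
}}

```text
time_s: 7.6
tcp_pos: [532.7, -143.9, 87.0]
orientation: [0.992, 0.129, 0.001, 0.001]
ft_force: [-0.3, 0.7, 5.8]
grip_width: 16.7
grasp_force: 39.2
```

```bash
python3 - <<'E'
from h import *
st=r.read_state(); print(st["tcp_pos"],st["orientation"],st["ft_force"],st["grip_width"],st["torque"])
E
```

```text
[ 532.73902156 -143.85594713   87.02094872] [9.91649992e-01 1.28950857e-01 1.22323021e-03 6.87663708e-04] [-0.28585189  0.74915752  5.77628562] 16.69584494573866 [ 0.12845104  0.08857713 -0.02119572]
```

```bash
cat > arc.py <<'E'
import numpy as np,sys
a0,step,n,calls=map(float,sys.argv[1:5]); Rd=50
ph=0.2588; T=np.array([[np.cos(ph),np.sin(ph)],[np.sin(ph),-np.cos(ph)]])
P=lambda d:5*np.array([np.cos(np.radians(d)),np.sin(np.radians(d))])
for c in range(int(calls)):
    b=a0+c*step*n
    print(b,[[0,0,0,*map(float,(T@(P(b+step*k)-P(b))).round(2)),0,1.2] for k in range(1,int(n)+1)])
E
python3 arc.py 207.4 2.5 8 18
```

```text
207.4 [[0, 0, 0, 0.05, 0.21, 0, 1.2], [0, 0, 0, 0.11, 0.42, 0, 1.2], [0, 0, 0, 0.18, 0.63, 0, 1.2], [0, 0, 0, 0.26, 0.83, 0, 1.2], [0, 0, 0, 0.35, 1.03, 0, 1.2], [0, 0, 0, 0.45, 1.23, 0, 1.2], [0, 0, 0, 0.55, 1.42, 0, 1.2], [0, 0, 0, 0.67, 1.6, 0, 1.2]]
227.4 [[0, 0, 0, 0.12, 0.18, 0, 1.2], [0, 0, 0, 0.25, 0.36, 0, 1.2], [0, 0, 0, 0.39, 0.53, 0, 1.2], [0, 0, 0, 0.53, 0.69, 0, 1.2], [0, 0, 0, 0.68, 0.85, 0, 1.2], [0, 0, 0, 0.84, 1.0, 0, 1.2], [0, 0, 0, 1.0, 1.14, 0, 1.2], [0, 0, 0, 1.17, 1.28, 0, 1.2]]
247.4 [[0, 0, 0, 0.18, 0.13, 0, 1.2], [0, 0, 0, 0.36, 0.25, 0, 1.2], [0, 0, 0, 0.54, 0.36, 0, 1.2], [0, 0, 0, 0.74, 0.47, 0, 1.2], [0, 0, 0, 0.93, 0.56, 0, 1.2], [0, 0, 0, 1.13, 0.65, 0, 1.2], [0, 0, 0, 1.33, 0.73, 0, 1.2], [0, 0, 0, 1.54, 0.8, 0, 1.2]]
267.4 [[0, 0, 0, 0.21, 0.06, 0, 1.2], [0, 0, 0, 0.42, 0.11, 0, 1.2], [0, 0, 0, 0.64, 0.15, 0, 1.2], [0, 0, 0, 0.85, 0.19, 0, 1.2], [0, 0, 0, 1.07, 0.21, 0, 1.2], [0, 0, 0, 1.29, 0.23, 0, 1.2], [0, 0, 0, 1.5, 0.23, 0, 1.2], [0, 0, 0, 1.72, 0.22, 0, 1.2]]
287.4 [[0, 0, 0, 0.22, -0.01, 0, 1.2], [0, 0, 0, 0.43, -0.04, 0, 1.2], [0, 0, 0, 0.65
[... 2901 characters left out ...]
, -0.45, 0.47, 0, 1.2], [0, 0, 0, -0.59, 0.64, 0, 1.2], [0, 0, 0, -0.72, 0.82, 0, 1.2], [0, 0, 0, -0.84, 1.0, 0, 1.2], [0, 0, 0, -0.95, 1.19, 0, 1.2], [0, 0, 0, -1.06, 1.38, 0, 1.2]]
527.4 [[0, 0, 0, -0.1, 0.2, 0, 1.2], [0, 0, 0, -0.18, 0.4, 0, 1.2], [0, 0, 0, -0.26, 0.6, 0, 1.2], [0, 0, 0, -0.33, 0.81, 0, 1.2], [0, 0, 0, -0.39, 1.02, 0, 1.2], [0, 0, 0, -0.44, 1.23, 0, 1.2], [0, 0, 0, -0.49, 1.44, 0, 1.2], [0, 0, 0, -0.52, 1.66, 0, 1.2]]
547.4 [[0, 0, 0, -0.02, 0.22, 0, 1.2], [0, 0, 0, -0.04, 0.43, 0, 1.2], [0, 0, 0, -0.04, 0.65, 0, 1.2], [0, 0, 0, -0.04, 0.87, 0, 1.2], [0, 0, 0, -0.02, 1.09, 0, 1.2], [0, 0, 0, 0.0, 1.31, 0, 1.2], [0, 0, 0, 0.04, 1.52, 0, 1.2], [0, 0, 0, 0.08, 1.73, 0, 1.2]]
```

Emit:
{"name": "drive_tool", "arguments": {
  "steps": [
    [0, 0, 0, 0.11, 0.42, 0, 1.2],
    [0, 0, 0, 0.26, 0.83, 0, 1.2],
    [0, 0, 0, 0.45, 1.23, 0, 1.2],
    [0, 0, 0, 0.67, 1.6, 0, 1.2]
  ]
}}

```text
time_s: 8.0
tcp_pos: [543.2, -157.7, 87.0]
orientation: [0.992, 0.129, 0.001, 0.001]
ft_force: [-0.2, -0.0, 6.4]
grip_width: 17.0
grasp_force: 39.3
```

Emit:
{"name": "drive_tool", "arguments": {
  "steps": [
    [0, 0, 0, 0.25, 0.36, 0, 1.2],
    [0, 0, 0, 0.53, 0.69, 0, 1.2],
    [0, 0, 0, 0.84, 1.0, 0, 1.2],
    [0, 0, 0, 1.17, 1.28, 0, 1.2]
  ]
}}

```text
time_s: 8.4
tcp_pos: [557.8, -167.1, 87.0]
orientation: [0.992, 0.129, 0.001, 0.001]
ft_force: [-0.9, 0.1, 6.4]
grip_width: 17.1
grasp_force: 39.3
```

Emit:
{"name": "drive_tool", "arguments": {
  "steps": [
    [0, 0, 0, 0.36, 0.25, 0, 1.2],
    [0, 0, 0, 0.74, 0.47, 0, 1.2],
    [0, 0, 0, 1.13, 0.65, 0, 1.2],
    [0, 0, 0, 1.54, 0.8, 0, 1.2]
  ]
}}

```text
time_s: 8.8
tcp_pos: [574.8, -171.0, 87.0]
orientation: [0.992, 0.129, 0.001, 0.001]
ft_force: [-0.6, 0.2, 7.0]
grip_width: 17.0
grasp_force: 39.3
```

Emit:
{"name": "drive_tool", "arguments": {
  "steps": [
    [0, 0, 0, 0.42, 0.11, 0, 1.2],
    [0, 0, 0, 0.85, 0.19, 0, 1.2],
    [0, 0, 0, 1.29, 0.23, 0, 1.2],
    [0, 0, 0, 1.72, 0.22, 0, 1.2]
  ]
}}

```text
time_s: 9.2
tcp_pos: [590.3, -169.1, 87.0]
orientation: [0.992, 0.129, -0.002, 0.001]
ft_force: [-6.8, -2.3, 9.6]
grip_width: 17.2
grasp_force: 39.6
```

Emit:
{"name": "drive_tool", "arguments": {
  "steps": [
    [0, 0, 0, 0.43, -0.04, 0, 1.2],
    [0, 0, 0, 0.86, -0.11, 0, 1.2],
    [0, 0, 0, 1.29, -0.23, 0, 1.2],
    [0, 0, 0, 1.69, -0.38, 0, 1.2]
  ]
}}

```text
time_s: 9.6
tcp_pos: [605.9, -161.8, 87.0]
orientation: [0.992, 0.129, -0.001, 0.001]
ft_force: [-3.9, -3.4, 7.2]
grip_width: 16.9
grasp_force: 39.4
```

Emit:
{"name": "drive_tool", "arguments": {
  "steps": [
    [0, 0, 0, 0.2, -0.09, 0, 1.2],
    [0, 0, 0, 0.4, -0.18, 0, 1.2]
  ]
}}

```text
time_s: 9.8
tcp_pos: [610.1, -158.6, 87.1]
orientation: [0.992, 0.129, 0.0, 0.001]
ft_force: [-2.3, -2.2, 6.1]
grip_width: 17.4
grasp_force: 39.3
```

Emit:
{"name": "drive_tool", "arguments": {
  "steps": [
    [0, 0, 0, 0.19, -0.11, 0, 1.2],
    [0, 0, 0, 0.37, -0.22, 0, 1.2]
  ]
}}

```text
time_s: 10.0
tcp_pos: [613.6, -155.1, 87.1]
orientation: [0.992, 0.129, 0.001, 0.001]
ft_force: [-0.9, -0.9, 5.3]
grip_width: 17.5
grasp_force: 39.2
```

Emit:
{"name": "drive_tool", "arguments": {
  "steps": [
    [0, 0, 0, 0.18, -0.12, 0, 1.2],
    [0, 0, 0, 0.36, -0.25, 0, 1.2]
  ]
}}

```text
time_s: 10.2
tcp_pos: [616.6, -151.6, 87.1]
orientation: [0.992, 0.129, 0.001, 0.001]
ft_force: [-0.3, -0.6, 6.0]
grip_width: 17.1
grasp_force: 39.2
```

Emit:
{"name": "drive_tool", "arguments": {
  "steps": [
    [0, 0, 0, 0.17, -0.14, 0, 1.2],
    [0, 0, 0, 0.33, -0.28, 0, 1.2]
  ]
}}

```text
time_s: 10.4
tcp_pos: [619.1, -148.1, 87.1]
orientation: [0.992, 0.129, 0.001, 0.001]
ft_force: [-1.1, -0.7, 5.5]
grip_width: 17.0
grasp_force: 39.2
```

```bash
python3 arc.py 327.4 -2.5 2 12; echo; python3 arc.py 267.4 2 2 12
```

```text
327.4 [[0, 0, 0, -0.16, 0.14, 0, 1.2], [0, 0, 0, -0.33, 0.28, 0, 1.2]]
322.4 [[0, 0, 0, -0.18, 0.13, 0, 1.2], [0, 0, 0, -0.36, 0.25, 0, 1.2]]
317.4 [[0, 0, 0, -0.19, 0.11, 0, 1.2], [0, 0, 0, -0.38, 0.22, 0, 1.2]]
312.4 [[0, 0, 0, -0.2, 0.1, 0, 1.2], [0, 0, 0, -0.4, 0.18, 0, 1.2]]
307.4 [[0, 0, 0, -0.2, 0.08, 0, 1.2], [0, 0, 0, -0.41, 0.15, 0, 1.2]]
302.4 [[0, 0, 0, -0.21, 0.06, 0, 1.2], [0, 0, 0, -0.42, 0.11, 0, 1.2]]
297.4 [[0, 0, 0, -0.21, 0.04, 0, 1.2], [0, 0, 0, -0.43, 0.08, 0, 1.2]]
292.4 [[0, 0, 0, -0.22, 0.02, 0, 1.2], [0, 0, 0, -0.43, 0.04, 0, 1.2]]
287.4 [[0, 0, 0, -0.22, 0.01, 0, 1.2], [0, 0, 0, -0.44, 0.0, 0, 1.2]]
282.4 [[0, 0, 0, -0.22, -0.01, 0, 1.2], [0, 0, 0, -0.43, -0.04, 0, 1.2]]
277.4 [[0, 0, 0, -0.22, -0.03, 0, 1.2], [0, 0, 0, -0.43, -0.08, 0, 1.2]]
272.4 [[0, 0, 0, -0.21, -0.05, 0, 1.2], [0, 0, 0, -0.42, -0.11, 0, 1.2]]

267.4 [[0, 0, 0, 0.17, 0.05, 0, 1.2], [0, 0, 0, 0.34, 0.09, 0, 1.2]]
271.4 [[0, 0, 0, 0.17, 0.04, 0, 1.2], [0, 0, 0, 0.34, 0.07, 0, 1.2]]
275.4 [[0, 0, 0, 0.17, 0.03, 0, 1.2], [0, 0, 0, 0.35, 0.05, 0, 1.2]]
279.4 [[0, 0, 0, 0.17, 0.01, 0, 1.2], [0, 0, 0, 0.35, 0.02, 0, 1.2]]
283.4 [[0, 0, 0, 0.17, 0.0, 0, 1.2], [0, 0, 0, 0.35, -0.0, 0, 1.2]]
287.4 [[0, 0, 0, 0.17, -0.01, 0, 1.2], [0, 0, 0, 0.35, -0.03, 0, 1.2]]
291.4 [[0, 0, 0, 0.17, -0.02, 0, 1.2], [0, 0, 0, 0.35, -0.05, 0, 1.2]]
295.4 [[0, 0, 0, 0.17, -0.04, 0, 1.2], [0, 0, 0, 0.34, -0.08, 0, 1.2]]
299.4 [[0, 0, 0, 0.17, -0.05, 0, 1.2], [0, 0, 0, 0.33, -0.1, 0, 1.2]]
303.4 [[0, 0, 0, 0.16, -0.06, 0, 1.2], [0, 0, 0, 0.33, -0.12, 0, 1.2]]
307.4 [[0, 0, 0, 0.16, -0.07, 0, 1.2], [0, 0, 0, 0.32, -0.15, 0, 1.2]]
311.4 [[0, 0, 0, 0.15, -0.08, 0, 1.2], [0, 0, 0, 0.31, -0.17, 0, 1.2]]
```

Emit:
{"name": "drive_tool", "arguments": {
  "steps": [
    [0, 0, 0, -0.16, 0.14, 0, 1.2],
    [0, 0, 0, -0.33, 0.28, 0, 1.2]
  ]
}}

```text
time_s: 10.6
tcp_pos: [616.9, -151.1, 87.1]
orientation: [0.992, 0.129, 0.002, 0.001]
ft_force: [0.4, 1.7, 5.2]
grip_width: 17.2
grasp_force: 39.2
```

Emit:
{"name": "drive_tool", "arguments": {
  "steps": [
    [0, 0, 0, -0.18, 0.13, 0, 1.2],
    [0, 0, 0, -0.36, 0.25, 0, 1.2]
  ]
}}

```text
time_s: 10.8
tcp_pos: [614.0, -154.6, 87.1]
orientation: [0.992, 0.129, 0.002, 0.001]
ft_force: [0.1, 1.1, 4.0]
grip_width: 16.9
grasp_force: 39.2
```

Emit:
{"name": "drive_tool", "arguments": {
  "steps": [
    [0, 0, 0, -0.19, 0.11, 0, 1.2],
    [0, 0, 0, -0.38, 0.22, 0, 1.2]
  ]
}}

```text
time_s: 11.0
tcp_pos: [611.1, -157.4, 87.1]
orientation: [0.992, 0.129, 0.002, 0.0]
ft_force: [2.0, 1.7, 4.9]
grip_width: 16.9
grasp_force: 39.2
```

Emit:
{"name": "drive_tool", "arguments": {
  "steps": [
    [0, 0, 0, -0.2, 0.1, 0, 1.2],
    [0, 0, 0, -0.4, 0.18, 0, 1.2]
  ]
}}

```text
time_s: 11.2
tcp_pos: [608.2, -159.8, 87.0]
orientation: [0.992, 0.129, 0.003, 0.0]
ft_force: [4.0, 3.4, 5.2]
grip_width: 17.1
grasp_force: 39.2
```

Emit:
{"name": "drive_tool", "arguments": {
  "steps": [
    [0, 0, 0, -0.2, 0.08, 0, 1.2],
    [0, 0, 0, -0.41, 0.15, 0, 1.2]
  ]
}}

```text
time_s: 11.4
tcp_pos: [605.1, -162.1, 87.1]
orientation: [0.992, 0.129, 0.003, 0.0]
ft_force: [6.5, 4.6, 5.2]
grip_width: 17.0
grasp_force: 39.1
```

Emit:
{"name": "drive_tool", "arguments": {
  "steps": [
    [0, 0, 0, -0.21, 0.06, 0, 1.2],
    [0, 0, 0, -0.42, 0.11, 0, 1.2]
  ]
}}

```text
time_s: 11.6
tcp_pos: [601.7, -164.1, 87.1]
orientation: [0.992, 0.129, 0.004, 0.0]
ft_force: [6.9, 3.9, 4.1]
grip_width: 17.4
grasp_force: 39.1
```

Emit:
{"name": "drive_tool", "arguments": {
  "steps": [
    [0, 0, 0, -0.21, 0.04, 0, 1.2],
    [0, 0, 0, -0.43, 0.08, 0, 1.2]
  ]
}}

```text
time_s: 11.8
tcp_pos: [598.0, -166.2, 87.1]
orientation: [0.992, 0.129, 0.004, 0.001]
ft_force: [7.4, 2.8, 3.5]
grip_width: 17.1
grasp_force: 39.0
```

Emit:
{"name": "drive_tool", "arguments": {
  "steps": [
    [0, 0, 0, -0.22, 0.02, 0, 1.2],
    [0, 0, 0, -0.43, 0.04, 0, 1.2]
  ]
}}

```text
time_s: 12.0
tcp_pos: [593.8, -168.0, 87.1]
orientation: [0.992, 0.129, 0.004, 0.001]
ft_force: [5.7, 2.7, 3.4]
grip_width: 16.8
grasp_force: 39.1
```

Emit:
{"name": "drive_tool", "arguments": {
  "steps": [
    [0, 0, 0, -0.22, 0.01, 0, 1.2],
    [0, 0, 0, -0.44, 0.0, 0, 1.2]
  ]
}}

```text
time_s: 12.2
tcp_pos: [589.1, -169.5, 87.1]
orientation: [0.992, 0.129, 0.003, 0.001]
ft_force: [4.9, 1.3, 4.3]
grip_width: 16.6
grasp_force: 39.1
```

Emit:
{"name": "drive_tool", "arguments": {
  "steps": [
    [0, 0, 0, -0.22, -0.01, 0, 1.2],
    [0, 0, 0, -0.43, -0.04, 0, 1.2]
  ]
}}

```text
time_s: 12.4
tcp_pos: [583.9, -170.6, 87.0]
orientation: [0.992, 0.129, 0.002, 0.001]
ft_force: [1.7, 0.1, 6.4]
grip_width: 17.0
grasp_force: 39.4
```

Emit:
{"name": "drive_tool", "arguments": {
  "steps": [
    [0, 0, 0, -0.22, -0.03, 0, 1.2],
    [0, 0, 0, -0.43, -0.08, 0, 1.2]
  ]
}}

```text
time_s: 12.6
tcp_pos: [578.8, -171.1, 87.0]
orientation: [0.992, 0.129, 0.001, 0.001]
ft_force: [0.8, -0.4, 7.5]
grip_width: 17.3
grasp_force: 39.5
```

Emit:
{"name": "drive_tool", "arguments": {
  "steps": [
    [0, 0, 0, -0.21, -0.05, 0, 1.2],
    [0, 0, 0, -0.42, -0.11, 0, 1.2]
  ]
}}

```text
time_s: 12.8
tcp_pos: [574.4, -171.2, 87.0]
orientation: [0.992, 0.129, 0.001, 0.001]
ft_force: [0.4, -0.4, 7.7]
grip_width: 17.1
grasp_force: 39.5
```

Now a forward sweep at 4° spacing.

Emit:
{"name": "drive_tool", "arguments": {
  "steps": [
    [0, 0, 0, 0.17, 0.05, 0, 1.2],
    [0, 0, 0, 0.34, 0.09, 0, 1.2]
  ]
}}

```text
time_s: 13.0
tcp_pos: [577.5, -171.2, 87.0]
orientation: [0.992, 0.129, 0.0, 0.001]
ft_force: [-0.7, 1.5, 9.2]
grip_width: 16.8
grasp_force: 39.5
```

Emit:
{"name": "drive_tool", "arguments": {
  "steps": [
    [0, 0, 0, 0.17, 0.04, 0, 1.2],
    [0, 0, 0, 0.34, 0.07, 0, 1.2]
  ]
}}

```text
time_s: 13.2
tcp_pos: [581.0, -171.0, 87.0]
orientation: [0.992, 0.129, 0.0, 0.001]
ft_force: [-1.7, -0.3, 8.3]
grip_width: 17.1
grasp_force: 39.5
```

Emit:
{"name": "drive_tool", "arguments": {
  "steps": [
    [0, 0, 0, 0.17, 0.03, 0, 1.2],
    [0, 0, 0, 0.35, 0.05, 0, 1.2]
  ]
}}

```text
time_s: 13.4
tcp_pos: [583.9, -170.7, 87.0]
orientation: [0.992, 0.129, -0.001, 0.001]
ft_force: [-4.5, -0.0, 10.4]
grip_width: 17.0
grasp_force: 39.7
```

Emit:
{"name": "drive_tool", "arguments": {
  "steps": [
    [0, 0, 0, 0.17, 0.01, 0, 1.2],
    [0, 0, 0, 0.35, 0.02, 0, 1.2]
  ]
}}

```text
time_s: 13.6
tcp_pos: [586.7, -170.1, 87.0]
orientation: [0.992, 0.129, -0.002, 0.001]
ft_force: [-5.4, -0.9, 10.6]
grip_width: 17.1
grasp_force: 39.8
```

Emit:
{"name": "drive_tool", "arguments": {
  "steps": [
    [0, 0, 0, 0.17, 0, 0, 1.2],
    [0, 0, 0, 0.35, 0, 0, 1.2]
  ]
}}

```text
time_s: 13.8
tcp_pos: [589.6, -169.4, 86.9]
orientation: [0.992, 0.13, -0.002, 0.001]
ft_force: [-6.4, -2.0, 12.1]
grip_width: 16.9
grasp_force: 39.8
```

Emit:
{"name": "drive_tool", "arguments": {
  "steps": [
    [0, 0, 0, 0.17, -0.01, 0, 1.2],
    [0, 0, 0, 0.35, -0.03, 0, 1.2]
  ]
}}

```text
time_s: 14.0
tcp_pos: [592.6, -168.5, 86.9]
orientation: [0.992, 0.13, -0.003, 0.001]
ft_force: [-7.4, -2.3, 12.2]
grip_width: 17.1
grasp_force: 39.9
```

Emit:
{"name": "drive_tool", "arguments": {
  "steps": [
    [0, 0, 0, 0.17, -0.02, 0, 1.2],
    [0, 0, 0, 0.35, -0.05, 0, 1.2]
  ]
}}

```text
time_s: 14.2
tcp_pos: [595.7, -167.4, 86.9]
orientation: [0.992, 0.13, -0.003, 0.001]
ft_force: [-6.8, -2.7, 11.1]
grip_width: 17.1
grasp_force: 39.9
```

Emit:
{"name": "drive_tool", "arguments": {
  "steps": [
    [0, 0, 0, 0.17, -0.04, 0, 1.2],
    [0, 0, 0, 0.34, -0.08, 0, 1.2]
  ]
}}

```text
time_s: 14.4
tcp_pos: [598.9, -165.9, 86.9]
orientation: [0.992, 0.13, -0.003, 0.001]
ft_force: [-7.5, -3.2, 11.3]
grip_width: 16.9
grasp_force: 39.9
```

Emit:
{"name": "drive_tool", "arguments": {
  "steps": [
    [0, 0, 0, 0.17, -0.05, 0, 1.2],
    [0, 0, 0, 0.33, -0.1, 0, 1.2]
  ]
}}

```text
time_s: 14.6
tcp_pos: [602.1, -164.2, 87.0]
orientation: [0.992, 0.13, -0.002, 0.002]
ft_force: [-5.6, -3.5, 10.8]
grip_width: 16.6
grasp_force: 39.8
```

Emit:
{"name": "drive_tool", "arguments": {
  "steps": [
    [0, 0, 0, 0.16, -0.06, 0, 1.2],
    [0, 0, 0, 0.33, -0.12, 0, 1.2]
  ]
}}

```text
time_s: 14.8
tcp_pos: [605.4, -162.1, 87.0]
orientation: [0.992, 0.129, -0.002, 0.002]
ft_force: [-4.7, -2.7, 10.2]
grip_width: 17.1
grasp_force: 39.7
```

Emit:
{"name": "drive_tool", "arguments": {
  "steps": [
    [0, 0, 0, 0.16, -0.07, 0, 1.2],
    [0, 0, 0, 0.32, -0.15, 0, 1.2]
  ]
}}

```text
time_s: 15.0
tcp_pos: [608.7, -159.6, 87.0]
orientation: [0.992, 0.129, -0.001, 0.001]
ft_force: [-2.6, -2.4, 8.7]
grip_width: 17.0
grasp_force: 39.6
```

Emit:
{"name": "drive_tool", "arguments": {
  "steps": [
    [0, 0, 0, 0.15, -0.08, 0, 1.2],
    [0, 0, 0, 0.31, -0.17, 0, 1.2]
  ]
}}

```text
time_s: 15.2
tcp_pos: [611.8, -156.8, 87.0]
orientation: [0.992, 0.129, -0.0, 0.001]
ft_force: [-1.8, -1.6, 8.6]
grip_width: 17.0
grasp_force: 39.5
```

```bash
python3 - <<'E'
import numpy as np
from scipy.optimize import least_squares
F="""574.8 -171.0 -.6 .2
590.3 -169.1 -6.8 -2.3
605.9 -161.8 -3.9 -3.4
610.1 -158.6 -2.3 -2.2
613.6 -155.1 -.9 -.9
616.6 -151.6 -.3 -.6
619.1 -148.1 -1.1 -.7
577.5 -171.2 -.7 1.5
581 -171 -1.7 -.3
583.9 -170.7 -4.5 0
586.7 -170.1 -5.4 -.9
589.6 -169.4 -6.4 -2
592.6 -168.5 -7.4 -2.3
595.7 -167.4 -6.8 -2.7
598.9 -165.9 -7.5 -3.2
602.1 -164.2 -5.6 -3.5
605.4 -162.1 -4.7 -2.7
608.7 -159.6 -2.6 -2.4
611.8 -156.8 -1.8 -1.6"""
B="""616.9 -151.1 .4 1.7
614 -154.6 .1 1.1
611.1 -157.4 2 1.7
608.2 -159.8 4 3.4
605.1 -162.1 6.5 4.6
601.7 -164.1 6.9 3.9
598 -166.2 7.4 2.8
593.8 -168 5.7 2.7
589.1 -169.5 4.9 1.3
583.9 -170.6 1.7 .1
578.8 -171.1 .8 -.4
574.4 -171.2 .4 -.4"""
p=lambda s:np.array([l.split() for l in s.split("\n")],float)
D=np.vstack([p(F),p(B)]); s=np.r_[np.ones(19),-np.ones(12)]
v=D[:,:2]-[576.5,-121.2]; th=np.degrees(np.arctan2(v[:,1],v[:,0])); t=np.radians(th)
ft=-(D[:,2]*-np.sin(t)+D[:,3]*np.cos(t)); fr=D[:,2]*np.cos(t)+D[:,3]*np.sin(t)
for a,b,c,d,e in zip(th,np.hypot(*v.T),ft,fr,s): print(f"{a:.1f} r{b:.1f} Ft{c:.1f} Fr{d:.1f} s{e:.0f}")
def model(q,shape):
    c,A,m,L,dr,b=q; u=(th-c)/L
    if shape==0: n=np.where(abs(u)<1,(1+np.cos(np.pi*u))/2,0); dn=np.where(abs(u)<1,-np.pi/2*np.sin(np.pi*u),0)
    else: n=np.where(abs(u)<1,(1-u*u)**2,0); dn=np.where(abs(u)<1,-4*u*(1-u*u),0)
    return s*(m*n+dr)+A*n*dn+b
for sh in(0,1):
    L=least_squares(lambda q:model(q,sh)-ft,[-63,4,5,20,.5,0],loss="soft_l1"); J=np.linalg.inv(L.jac.T@L.jac)
    print(L.x.round(2),L.cost,np.sqrt(np.diag(J)*L.cost*2/25).round(2))
E
```

```text
-92.0 r49.8 Ft0.6 Fr-0.2 s1
-73.9 r49.8 Ft7.2 Fr0.3 s1
-54.1 r50.1 Ft5.2 Fr0.5 s1
-48.1 r50.3 Ft3.2 Fr0.1 s1
-42.4 r50.3 Ft1.3 Fr-0.1 s1
-37.2 r50.3 Ft0.7 Fr0.1 s1
-32.3 r50.4 Ft1.2 Fr-0.6 s1
-88.9 r50.0 Ft0.7 Fr-1.5 s1
-84.8 r50.0 Ft1.7 Fr0.1 s1
-81.5 r50.1 Ft4.5 Fr-0.7 s1
-78.2 r50.0 Ft5.5 Fr-0.2 s1
-74.8 r49.9 Ft6.7 Fr0.3 s1
-71.2 r50.0 Ft7.7 Fr-0.2 s1
-67.4 r50.0 Ft7.3 Fr-0.1 s1
-63.4 r50.0 Ft8.1 Fr-0.5 s1
-59.2 r50.0 Ft6.6 Fr0.1 s1
-54.8 r50.1 Ft5.4 Fr-0.5 s1
-50.0 r50.1 Ft3.5 Fr0.2 s1
-45.2 r50.1 Ft2.4 Fr-0.1 s1
-36.5 r50.3 Ft-1.6 Fr-0.7 s-1
-41.7 r50.2 Ft-0.9 Fr-0.7 s-1
-46.3 r50.1 Ft-2.6 Fr0.2 s-1
-50.6 r49.9 Ft-5.2 Fr-0.1 s-1
-55.0 r49.9 Ft-8.0 Fr-0.0 s-1
-59.6 r49.8 Ft-7.9 Fr0.1 s-1
-64.5 r49.9 Ft-7.9 Fr0.7 s-1
-69.7 r49.9 Ft-6.3 Fr-0.6 s-1
-75.4 r49.9 Ft-5.1 Fr-0.0 s-1
-81.5 r50.0 Ft-1.7 Fr0.2 s-1
-87.4 r50.0 Ft-0.8 Fr0.4 s-1
-92.4 r50.0 Ft-0.4 Fr0.4 s-1
[-64.24   0.95   7.36  27.98   0.64   0.1 ] 2.6990842984489016 [0.33 0.16 0.27 1.07 0.22 0.1 ]
[-64.27   1.     7.22  26.17   0.71   0.09] 2.352171540916565 [0.3  0.15 0.24 0.84 0.19 0.09]
```

```bash
python3 arc.py 315.4 -2.5 9 1
```

```text
315.4 [[0, 0, 0, -0.19, 0.11, 0, 1.2], [0, 0, 0, -0.38, 0.21, 0, 1.2], [0, 0, 0, -0.58, 0.3, 0, 1.2], [0, 0, 0, -0.79, 0.38, 0, 1.2], [0, 0, 0, -0.99, 0.45, 0, 1.2], [0, 0, 0, -1.2, 0.51, 0, 1.2], [0, 0, 0, -1.41, 0.57, 0, 1.2], [0, 0, 0, -1.63, 0.61, 0, 1.2], [0, 0, 0, -1.84, 0.65, 0, 1.2]]
```

Emit:
{"name": "drive_tool", "arguments": {
  "steps": [
    [0, 0, 0, -0.19, 0.11, 0, 1.2],
    [0, 0, 0, -0.38, 0.21, 0, 1.2],
    [0, 0, 0, -0.58, 0.3, 0, 1.2],
    [0, 0, 0, -0.79, 0.38, 0, 1.2],
    [0, 0, 0, -0.99, 0.45, 0, 1.2],
    [0, 0, 0, -1.2, 0.51, 0, 1.2],
    [0, 0, 0, -1.41, 0.57, 0, 1.2],
    [0, 0, 0, -1.63, 0.61, 0, 1.2],
    [0, 0, 0, -1.8, 0.64, 0, 1.2],
    [0, 0, 0, -1.8, 0.64, 0, 1.2],
    [0, 0, 0, -1.8, 0.64, 0, 1.2]
  ]
}}

```text
time_s: 16.3
tcp_pos: [598.0, -166.2, 87.0]
orientation: [0.992, 0.129, 0.003, 0.001]
ft_force: [5.7, 1.8, 6.5]
grip_width: 16.9
grasp_force: 39.2
```

Emit:
{"name": "drive_tool", "arguments": {
  "steps": [
    [0, 0, 0, 0.1, -0.02, 0, 1.2],
    [0, 0, 0, 0.2, -0.04, 0, 1.2],
    [0, 0, 0, 0.2, -0.04, 0, 1.2],
    [0, 0, 0, 0.2, -0.04, 0, 1.2]
  ]
}}

```text
time_s: 16.7
tcp_pos: [598.6, -166.0, 87.0]
orientation: [0.992, 0.129, 0.001, 0.001]
ft_force: [0.0, 0.5, 6.9]
grip_width: 17.2
grasp_force: 39.5
```

Emit:
{"name": "drive_tool", "arguments": {
  "steps": [
    [0, 0, 0, 0, 0, 0, 2.5],
    [0, 0, 0, 0, 0, 0, 3.5],
    [0, 0, 0, 0, 0, 0, 4.5],
    [0, 0, 0, 0, 0, 0, 4.5],
    [0, 0, 0, 0, 0, -3, 4.5],
    [0, 0, 0, 0, 0, -7, 4.5],
    [0, 0, 0, 0, 0, -11, 4.5],
    [0, 0, 0, 0, 0, -15, 4.5],
    [0, 0, 0, -5, 0, -18, 4.5],
    [0, 0, 0, -10, 0, -18, 4.5],
    [0, 0, 0, -15, 0, -18, 4.5],
    [0, 0, 0, -15, 0, -18, 4.5]
  ]
}}

```text
time_s: 17.9
tcp_pos: [448.9, -203.7, 264.6]
orientation: [0.992, 0.128, -0.001, -0.0]
ft_force: [-0.2, -0.1, -0.3]
grip_width: 44.9
grasp_force: 0.0
```

```bash
python3 - <<'E'
from h import *
st=r.read_state(); print(st["tcp_pos"],st["ft_force"],st["grip_width"])
s=imaging.read_camera("scene"); t=imaging.read_camera("top")
print(proj(s,[[598.6,-166,116],[548.2,.5,115],[576.5,-121.2,78]]))
cv2.imwrite("pics/p3.png",np.hstack([cv2.resize(s["img"][90:240,210:360,::-1],(400,400),interpolation=cv2.INTER_CUBIC),cv2.resize(t["img"][110:260,250:400,::-1],(400,400),interpolation=cv2.INTER_CUBIC)]))
E
```

```text
[ 448.87856343 -203.69882678  264.56197386] [-0.16487303 -0.0591868  -0.3117781 ] 44.874554940410306
[[292.21215861 117.36109077]
 [273.52738699 155.51314462]
 [289.32936935 139.05064752]]
```

View pics/p3.png

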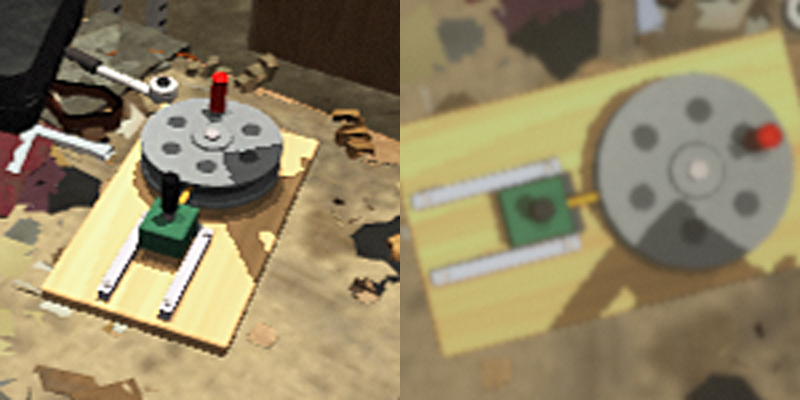

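The handle stayed where I let go of it, at scene pixel (292.5,119) against about (292,118) predicted. The slide sits against its stop and the gripper is clear.

```bash
python3 -c "
from bench import r
print(r.job_done())"
```

```text
the job is handed in; nothing more can be done
None
```

The job is handed in: the slide is home on its stop, and I let go of the handle with the high spot's top at the pointer to within about 0.5° by my force fit (no score came back).

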